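# Put down the tube rotator's kickstand and hold its frame upright

## Task

The tube rotator's tipping frame is leaning on its rubber rests with its kickstand folded up. Flip the kickstand down past its spring's centre until it snaps fully down, while the frame still leans; then grip the frame's handle bar, bring the frame upright and keep hold of it there, still, so that it cannot tip either way: finish while holding the bar. Leave everything else on the bench where it stands.

Things in the scene. Friction and masses are not known exactly. Their poses are not given: they have to be found in the camera images.
- rotator: tube rotator: grey base plate 210 (x) x 250 (y) x 16 high, bolted down; origin on the bench under the frame's hinge (plate spans x -95 to +115, y +-125); x points away from the side to which the frame leans, y along the hinge, z up. It carries a tipping aluminium frame 128 wide with a round tube disc on the -x face, kickstand on the +x side by the +y post, black bar across the top
- frame (a joint): lean of the tipping frame: 0 upright, positive leaning towards the base's -x; it starts resting at its stop near 0.35 rad. Swings freely (about 1 kg in all, centre of mass some 110 above the hinge), falls either way from upright; with the kickstand down it would come to lean on it at about -0.1
- frame_hinge (a point): point on the frame's hinge axis (along the base's y), mid-width, 34 above the bench; turns with the frame: its z axis points up the frame, to the bar
- bar_mid (a point): middle of the black handle bar across the top of the frame, round, 22 dia, 96 free between the two posts (each 16 wide), axis along y; 235 from the hinge axis, space below it open for 100 (disc in front). It is also the body handle_bar
- handle_bar: the handle bar itself, a rubber sleeve that revolves easily on the frame's top rod; origin at its middle, y along it. Below it, on the frame's -x face, a white tube disc 132 dia reaches 57 from the frame's mid-plane and up to 64 below the bar's axis; a motor box on the +x face reaches 52 out and up to 99 below
- kickstand (a joint): turn of the kickstand: 0 folded up (leg sticking out to +y of the frame, 0.17 rad above level), 1.74 fully down against its stop (leg along the frame towards the base). An over-centre spring pushes it to the nearer stop: centre at 0.8; folded up, about 4 N straight down at kick_push starts it, and past about 0.9 it snaps down by itself
- kick_pivot (a point): pivot of the kickstand leg, on the leg's centre line: 62 off the frame's mid-plane (frame's +x), 56 to +y, 135 above the hinge; the leg turns about the frame's x axis, in a plane parallel to the frame
- kick_push (a point): point on the kickstand leg's centre line 90 from its pivot; the leg is a steel rod 14 dia, 146 long with a rubber foot 26 dia at its end
- reagent_bottle: white plastic bottle, 58 dia x 125 mm, origin at the middle of its underside; to be left alone
- reagent_carton: white carton 70 x 100 x 85 mm, origin at the middle of its underside; to be left alone
- tube_rack: black block rack of capped tubes 75 x 160, 86 high with the caps mm, origin at the middle of its underside; to be left alone
- telephone: black mobile telephone lying flat, 150 x 72 x 9 mm, origin at the middle of its underside; to be left alone
- mouse: black round computer mouse, 64 dia x 34 mm, origin at the middle of its underside; to be left alone
- marker_pen: white marker pen with a black cap lying flat, 133 x 14 x 14 mm, origin at the middle of its underside; to be left alone

How it is judged:
On the way:
1. the kickstand is fully down while the frame still leans on its rests (value of joint kickstand above 1.6 rad and value of joint frame above 0.2 rad), for 0.2 s.
At the end, for the whole second after the job is handed in: The kickstand is fully down (joint above 1.6 rad), the frame is upright within 0.07 rad (4 degrees), clear of its rests and of its kickstand, and still (under 0.1 rad/s), and the fingers hold the handle bar with more than 2 N (value of joint kickstand above 1.6 rad and value of joint frame between -0.07 and 0.07 rad and velocity of joint frame between -0.1 and 0.1 rad/s and contact force between the fingers and handle_bar above 2 N); the arm keeps its last pose, push and grip.
It fails at once if a bystander is shifted by more than 30 mm (distance of any of reagent_bottle, reagent_carton, tube_rack, telephone, mouse, marker_pen from where it was at the start of the episode above 0.03 m).
It also fails if it takes over 42 s, if anything falls off the work surface, if the arm or the gripper's body presses on something with over 40 N, if the wrist force passes 120 N, or if a joint passes its speed limit or range.

## Robot

A 6-joint arm with a two-finger parallel gripper is mounted at the origin on the work surface. World frame = base frame: x ahead of the robot, y to its left, z up, the work surface at z = 0. Lengths are in m, angles in rad, forces in N, time in s.
With the tool pointing down it reaches from about 0.3 to 0.875 m from the base axis. Payload 6.4 kg.
Tool frame: the origin (TCP) lies midway between the tips of the shut fingers; the grasp point (between the pads) lies 19 mm behind it (ctrl.tcp_to_grasp is the distance from the TCP to the grasp point, in m); z points along the fingers, y is the direction in which the jaws open and shut (so a half turn about z gives the same grasp; the last joint's range is limited). The gripper opens to 85 mm and grips with 20 to 120 N. Pads are 22 mm wide; open, the fingers measure 114 mm over their backs; the gripper's body (76 mm by 85 mm) begins 54 mm behind the grasp point. The pads swing forward as they close: fully open they stand 13 mm farther back than shut.
Start: joints at [-1.337, 0.181, 1.607, -0, 1.354, -0.206], TCP at [0.245, -0.52, 0.231] pointing down, gripper open.
Joint ranges: [-2.99, 2.99], [-0.89, 2.07], [0.3, 2.58], [-1.14, 4.28], [0, 2.63], [-3.12, 3.12]. Speed limits (rad/s): [2.57, 2.57, 3.01, 3.14, 3.14, 3.14].

## Interface

Orientations are given as a unit quaternion [w, x, y, z].
In Python, from bench import monitor, imaging, order, spotter, ctrl gives the robot as it stands.
- The arm moves only by the shell command python3 -m pendant 'ROWS'. ROWS is JSON, a list that holds one entry, the list of rows, each a list of 5 numbers: the shift along the world's x, y, z in mm, then the turn about the world's z in degrees, then the finger opening in mm, from 0 to 85.4. A call has 1 to 8 rows; each row shifts and turns the commanded pose from where the row before left it; what a row does not reach is not made up. A row lasts 1/8 s, in which the tool goes at most 62.5 mm and 10.7 degrees, less where a joint would pass 70% of its speed; a pose out of reach is approached as far as the arm can. A call with a gripper value outside its range is refused whole. The fingers move at their own pace and stop on an object; the grip force is fixed at half the most. Time passes only in rows, so rows that do not move let the fingers close. It gives the time, the measured TCP pose, the force and the opening at its end, in the units of the state.
- monitor.get_obs(): the state, without advancing time (a new reading comes with each control period).
- imaging.camera(name): name is "scene" or "top"; returns a dict with "img" (480x640x3 uint8, red, green, blue), "vfov" (degrees; the focal length in pixels is half the picture's height over the tangent of half this angle, whatever the lens; pixels are square), "cx", "cy" (the principal point, pixels), "distortion" ([k1, k2, p1, p2, k3] as OpenCV has them; the pictures are not rectified), "origin" and "orientation" of the camera in the world. Camera axes: x right, y down, z forward; pixel columns grow to the right and rows downward; lengths in m; the calibration is good to about 2 mm. A picture is of the moment at which its call begins. There is no depth.
- order.hand_in(): hands the job in, once; it reports no verdict.
Trained networks look in the newest picture that a camera, given by its name, has taken for a name from the list of things; names that differ only in an ending like _2 or _b are one class to them, and where a whole thing is asked for, a point or a joint stands for the part that bears it (a point fixed in the world has none). Each returns a list of dicts, best first, with "confidence" (0 to 1); they miss things now and then, are a little off and sometimes report something else, mostly with a low value. They report only what shows in the picture. A call takes as long as a camera call.
- spotter.recognise(camera, thing): "at" ([x, y, z] in m, in the coordinates of the camera as it stood for that picture, good to about 4 mm: the middle of the surface that is visible of it).
- spotter.tip_of(camera, thing): "at" ([x, y, z] in m, in the coordinates of the camera as it stood for that picture, good to about 4 mm: a listed point, or the origin of a listed thing).
The state is a dict: "time_s": time; "q": joint angles; "dq": joint speeds; "joint_efforts": joint torques, N m; "eef_pos": TCP position; "eef_rot": TCP orientation; "wrist_force": force on the tool from outside, world axes, zero at the start; "torque": the same for the moment, N m; "opening": opening from 0.0 (shut) to 1.0 (fully open).
Only numpy, scipy, OpenCV 4.12 (cv2) and the standard library are available. Lean on these libraries where they do the work, as an engineer would, in place of code of your own. Each camera call takes 0.05 s, during which the arm holds its last target. There are 200 camera calls.

## Working session

There is one attempt and no reset: what is moved stays moved. The work goes in short steps, Python scripts to look and compute and a shell command to move; the robot and the scene stay as the last step left them, time stands still between calls to the robot, and variables do not carry over. Pictures are saved under pics/ and viewed, about 8 in all and at most 12, crops included, and the job is handed in when it is done.

```bash
mkdir -p pics; cat > h.py <<'E'
import numpy as np, cv2
from scipy.spatial.transform import Rotation as R
from bench import monitor, imaging, order, spotter, ctrl
def T(c,p):
    o=c["orientation"]; return R.from_quat([o[1],o[2],o[3],o[0]]).apply(np.array(p))+np.array(c["origin"])
def look(cams=("scene","top"),names=(),save=None):
    for n in cams:
        c=imaging.camera(n)
        if save: cv2.imwrite(f"pics/{save}_{n}.png",c["img"][:,:,::-1])
        for t in names:
            for f in ("tip_of",):
                try: r=getattr(spotter,f)(n,t)
                except Exception as e: print(n,t,e); continue
                print(n,t,[(np.round(T(c,d["at"])*1000).tolist(),round(d["confidence"],2)) for d in r[:2]])
    return c
E
python3 - <<'E'
from h import *
look(names=["rotator","frame_hinge","bar_mid","handle_bar","kick_pivot","kick_push","reagent_bottle","reagent_carton","tube_rack","telephone","mouse","marker_pen"],save="a")
o=monitor.get_obs();print(o["time_s"],o["eef_pos"],o["eef_rot"],o["opening"],ctrl.tcp_to_grasp)
E
```

```text
scene rotator [([557.0, -46.0, 2.0], 0.59)]
scene frame_hinge [([553.0, -48.0, 34.0], 0.57)]
scene bar_mid [([484.0, -71.0, 256.0], 0.56), ([559.0, -450.0, -3.0], 0.5)]
scene handle_bar [([477.0, -70.0, 255.0], 0.77), ([552.0, 14.0, 175.0], 0.24)]
scene kick_pivot [([550.0, 13.0, 179.0], 0.69), ([721.0, 101.0, -3.0], 0.67)]
scene kick_push [([519.0, 96.0, 196.0], 0.87), ([480.0, -72.0, 252.0], 0.25)]
scene reagent_bottle [([659.0, -238.0, -3.0], 0.96)]
scene reagent_carton [([789.0, -113.0, 1.0], 0.56)]
scene tube_rack [([724.0, 100.0, -2.0], 0.92), ([519.0, 97.0, 196.0], 0.51)]
scene telephone []
scene mouse [([556.0, -452.0, -3.0], 0.9)]
scene marker_pen [([439.0, -129.0, 0.0], 0.78)]
top rotator [([556.0, -44.0, 2.0], 0.71)]
top frame_hinge [([556.0, -46.0, 33.0], 0.66)]
top bar_mid [([481.0, -68.0, 260.0], 0.94), ([658.0, -237.0, 4.0], 0.55)]
top handle_bar [([484.0, -69.0, 256.0], 0.69)]
top kick_pivot [([553.0, 15.0, 180.0], 0.81)]
top kick_push [([520.0, 92.0, 199.0], 0.62)]
top reagent_bottle [([661.0, -239.0, 4.0], 0.71)]
top reagent_carton [([786.0, -108.0, 2.0], 0.79)]
top tube_rack [([723.0, 101.0, 1.0], 0.74)]
top telephone [([476.0, 219.0, 0.0], 0.72)]
top mouse []
top marker_pen [([439.0, -120.0, -2.0], 0.83)]
1.3 [ 0.24482338 -0.52029942  0.23127814] [-1.92831199e-07  9.75920168e-01  2.18128003e-01 -3.96954283e-06] 1.0000626828861303 0.0187
```

View pics/a_scene.png

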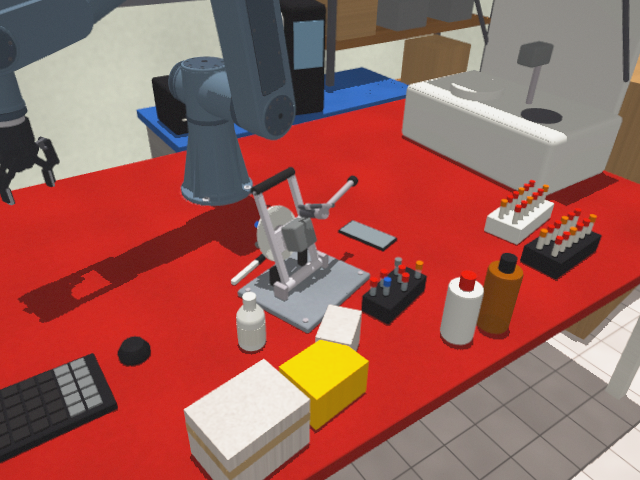

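View pics/a_top.png

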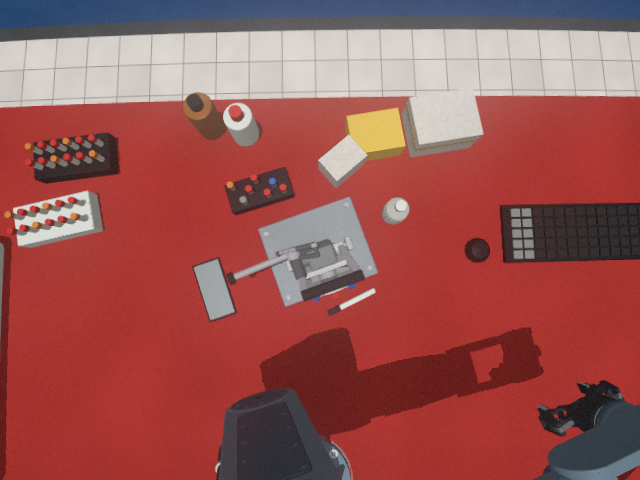

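```bash
python3 -m pendant '[[[10,30,40,5,0],[22,50,30,8,0],[22,50,20,8,0],[22,50,5,8,0],[22,50,0,8,0],[22,50,0,8,0],[22,50,0,8,0],[22,50,0,8,0]]]'; python3 -m pendant '[[[22,50,0,8,0],[22,50,0,8,0],[22,50,0,5,0],[22,50,0,0,0],[22,30,0,0,0],[0,0,0,0,0]]]'
```

```text
time_s: 2.3
eef_pos: [0.4093, -0.1387, 0.3266]
eef_rot: [0.001, 0.729, 0.685, 0.0]
wrist_force: [1.0, -0.0, 0.2]
opening: -0.003
time_s: 3.05
eef_pos: [0.5194, 0.0918, 0.3259]
eef_rot: [-0.0, 0.592, 0.806, 0.0]
wrist_force: [-0.5, -0.5, -0.4]
opening: 0.001
```

```bash
python3 -m pendant '[[[0,1,-50,0,0],[1,0,-50,0,0],[0,0,-10,0,0],[2,1,-8,0,0],[5,0,-12,0,0],[5,-1,-12,0,0],[5,-1,-12,0,0]]]'; python3 - <<'E'
from h import *
look(names=["kick_push","bar_mid"],save="b")
E
```

```text
time_s: 3.92
eef_pos: [0.5394, 0.0906, 0.1743]
eef_rot: [0.002, 0.593, 0.805, 0.002]
wrist_force: [1.9, 5.2, 4.6]
opening: -0.002
scene kick_push [([531.0, 102.0, 167.0], 0.76), ([440.0, -129.0, 0.0], 0.54)]
scene bar_mid [([484.0, -73.0, 254.0], 0.96)]
top kick_push []
top bar_mid [([787.0, -110.0, 0.0], 0.73), ([480.0, -69.0, 260.0], 0.62)]
```

```bash
python3 -m pendant '[[[4,-1,-12,0,0],[4,-1,-12,0,0],[5,-2,-12,0,0],[5,-2,-12,0,0],[5,-2,-12,0,0],[0,0,0,0,0]]]'; python3 - <<'E'
from h import *
look(names=["kick_push","bar_mid","kick_pivot"],save="c")
E
```

```text
time_s: 4.97
eef_pos: [0.5589, 0.0815, 0.1106]
eef_rot: [-0.001, 0.594, 0.805, -0.001]
wrist_force: [0.9, -0.6, 0.1]
opening: 0.0
scene kick_push [([580.0, 25.0, 97.0], 0.82)]
scene bar_mid [([480.0, -72.0, 254.0], 0.7), ([582.0, 22.0, 100.0], 0.58)]
scene kick_pivot [([551.0, 13.0, 178.0], 0.59)]
top kick_push [([584.0, 22.0, 103.0], 0.53), ([482.0, -69.0, 254.0], 0.3)]
top bar_mid [([479.0, -67.0, 259.0], 0.58)]
top kick_pivot [([553.0, 12.0, 181.0], 0.49)]
```

View pics/c_scene.png

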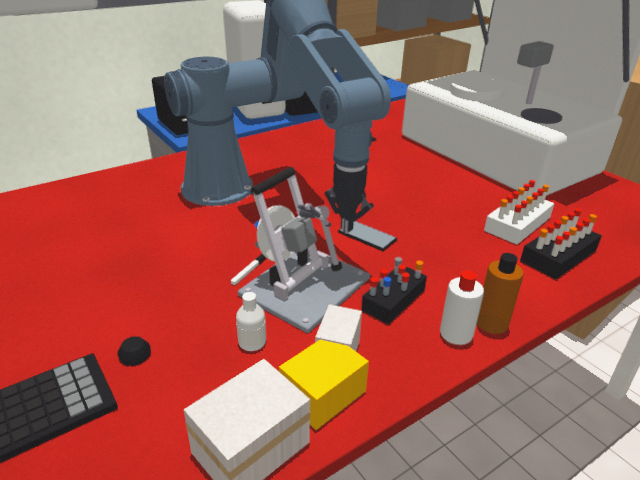

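```bash
python3 -m pendant '[[[0,5,50,0,0],[0,0,60,0,0],[0,0,60,0,0],[0,0,59,0,85],[-25,-50,0,0,85],[-26,-53,0,0,85],[-26,-53,0,0,85],[0,0,0,0,85]]]'; python3 - <<'E'
from h import *
look(names=["bar_mid","handle_bar","kick_push"],save="d")
E
```

```text
time_s: 6.38
eef_pos: [0.4815, -0.0724, 0.3418]
eef_rot: [0.001, 0.596, 0.803, -0.0]
wrist_force: [1.0, -0.0, -0.5]
opening: 0.997
scene bar_mid [([554.0, -48.0, 38.0], 0.17)]
scene handle_bar [([478.0, -72.0, 255.0], 0.91)]
scene kick_push [([583.0, 23.0, 98.0], 0.75)]
top bar_mid [([558.0, -451.0, -4.0], 0.23)]
top handle_bar []
top kick_push [([583.0, 25.0, 100.0], 0.62), ([658.0, -238.0, -1.0], 0.49)]
```

```bash
python3 -m pendant '[[[0,1,-50,0,85],[0,1,-40,0,85],[0,0,-14,0,85],[0,0,0,0,20],[0,0,0,0,0],[0,0,0,0,0],[0,0,0,0,0],[0,0,0,0,0]]]'; python3 - <<'E'
from h import *
look(names=["bar_mid","handle_bar","frame_hinge"],save="e")
i=cv2.imread("pics/e_scene.png")[140:300,200:400]; cv2.imwrite("pics/e_crop.png",cv2.resize(i,(800,600),interpolation=3))
E
```

```text
time_s: 7.78
eef_pos: [0.4831, -0.0677, 0.2387]
eef_rot: [0.001, 0.593, 0.805, -0.0]
wrist_force: [-3.9, -1.0, 5.7]
opening: 0.236
scene bar_mid [([487.0, -71.0, 257.0], 0.61), ([552.0, 14.0, 178.0], 0.56)]
scene handle_bar [([481.0, -75.0, 256.0], 0.63)]
scene frame_hinge [([555.0, -49.0, 36.0], 0.88)]
top bar_mid []
top handle_bar []
top frame_hinge [([553.0, -46.0, 32.0], 0.88)]
```

View pics/e_crop.png

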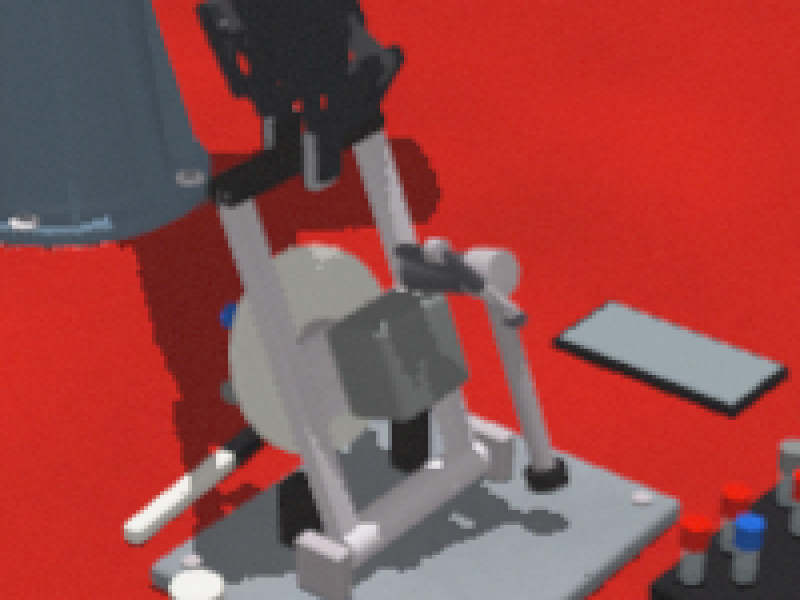

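```bash
python3 -m pendant '[[[7,2,2.4,0,0],[7,2,2.2,0,0],[8,2.5,2,0,0],[7,2,1.6,0,0],[8,2.5,1.5,0,0],[7,2,1.1,0,0],[8,2.5,0.9,0,0],[0,0,0,0,0]]]'; python3 -m pendant '[[[7,2,0.7,0,0],[7,2,0.4,0,0],[5,1.7,0.1,0,0],[2.5,1,0,0,0],[0,0,0,0,0],[0,0,0,0,0]]]'; python3 - <<'E'
from h import *
for k in range(2): look(names=["bar_mid","handle_bar","frame_hinge","kick_pivot","kick_push"],save="f%d"%k)
i=cv2.imread("pics/f1_scene.png")[140:300,200:400]; cv2.imwrite("pics/f_crop.png",cv2.resize(i,(800,600),interpolation=3))
E
```

```text
time_s: 9.18
eef_pos: [0.5357, -0.0502, 0.2509]
eef_rot: [0.0, 0.593, 0.805, 0.001]
wrist_force: [-3.4, 7.3, 9.6]
opening: 0.237
time_s: 9.93
eef_pos: [0.5569, -0.0431, 0.2519]
eef_rot: [-0.0, 0.593, 0.805, 0.002]
wrist_force: [-1.9, 8.2, 8.2]
opening: 0.236
scene bar_mid [([561.0, -47.0, 270.0], 0.52)]
scene handle_bar [([556.0, -47.0, 267.0], 0.51)]
scene frame_hinge [([555.0, -47.0, 39.0], 0.63)]
scene kick_pivot [([599.0, 31.0, 167.0], 0.81)]
scene kick_push [([599.0, 30.0, 79.0], 0.9), ([595.0, 30.0, 168.0], 0.19)]
top bar_mid []
top handle_bar []
top frame_hinge [([557.0, -45.0, 34.0], 0.63)]
top kick_pivot []
top kick_push [([555.0, -47.0, 1.0], 0.35), ([787.0, -111.0, -3.0], 0.29)]
scene bar_mid []
scene handle_bar [([556.0, -46.0, 268.0], 0.85)]
scene frame_hinge [([556.0, -50.0, 37.0], 0.86), ([599.0, 31.0, 79.0], 0.36)]
scene kick_pivot [([599.0, 27.0, 168.0], 0.93), ([598.0, 29.0, 78.0], 0.29)]
scene kick_push [([598.0, 30.0, 81.0], 0.76)]
top bar_mid []
top handle_bar []
top frame_hinge [([556.0, -46.0, 33.0], 0.61)]
top kick_pivot []
top kick_push []
```

View pics/f_crop.png

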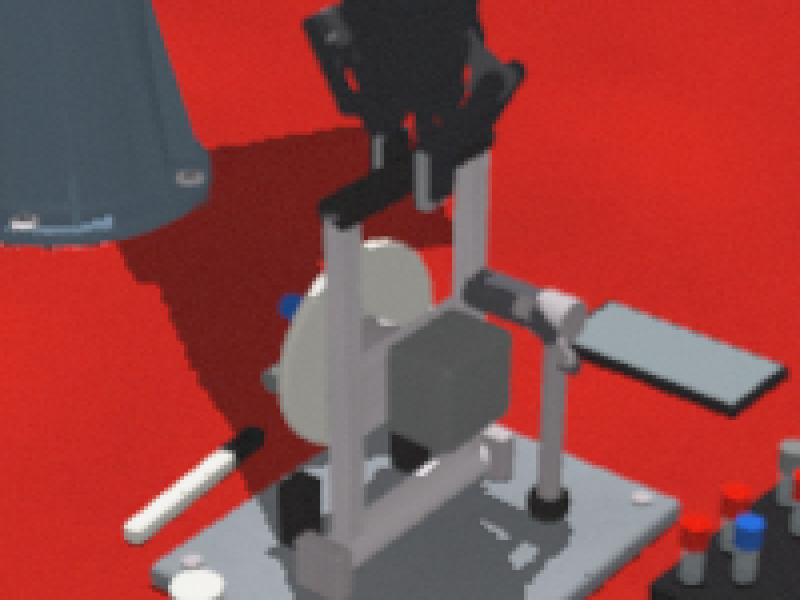

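```bash
python3 -m pendant '[[[0,0,0,0,0],[0,0,0,0,0],[0,0,0,0,0],[0,0,0,0,0]]]'; python3 - <<'E'
from h import *
look(names=["kick_pivot","kick_push","reagent_bottle","marker_pen","telephone","tube_rack"])
print(order.hand_in())
E
```

```text
time_s: 11.62
eef_pos: [0.5568, -0.0431, 0.2519]
eef_rot: [-0.0, 0.593, 0.805, 0.002]
wrist_force: [-1.6, 8.1, 7.6]
opening: 0.238
scene kick_pivot [([599.0, 31.0, 165.0], 0.98)]
scene kick_push [([602.0, 28.0, 81.0], 0.56)]
scene reagent_bottle [([658.0, -237.0, 1.0], 0.88)]
scene marker_pen [([442.0, -126.0, -1.0], 0.57)]
scene telephone [([476.0, 224.0, 2.0], 0.75)]
scene tube_rack [([723.0, 102.0, -2.0], 0.71), ([441.0, -126.0, 1.0], 0.66)]
top kick_pivot []
top kick_push []
top reagent_bottle [([659.0, -236.0, 5.0], 0.72)]
top marker_pen [([438.0, -120.0, 1.0], 0.44)]
top telephone [([475.0, 216.0, -0.0], 0.95)]
top tube_rack [([722.0, 104.0, -0.0], 0.7)]
the job is handed in; nothing more can be done
None
```

I pushed the kickstand down with the shut fingers until it snapped down, with the frame still leaning on its rests. I then gripped the handle bar, swung the frame upright along its arc, and handed the job in at about 11.7 s while still holding the bar. The hand-in gives no verdict.

**Kickstand:** after the push, the pictures showed the leg lying along the frame, with the bar still at its leaning position.

**Frame:** at the end the bar was above the hinge to within a few mm and the leg was vertical, so the lean is about 0 (±0.03 rad). The tool was still to 0.1 mm between the last two readings.

**Grip:** the opening stayed steady at about 20 mm on the 22 mm bar. Wrist force was about 11 N. The force of the fingers on the bar is not measured directly.

**Bystanders:** the bottle, pen, telephone and rack were found where they started, within the measurement error. I did not measure the carton and mouse again after the frame came up, but the arm's path stayed clear of them.

**Gaps:** the top camera could not see the bar or the kickstand at the end because the arm hid them. The upright check therefore rests on the scene camera and the arm's own pose, which agreed.

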